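# Lever out the flow-cell cassette and put it in its case

## Robot

A 6-joint arm with a two-finger parallel gripper is mounted at the origin on the work surface. World frame = base frame: x ahead of the robot, y to its left, z up, the work surface at z = 0. Lengths are in m, angles in rad, forces in N, time in s.
With the tool pointing down it reaches from about 0.3 to 0.75 m from the base axis. Payload 8.5 kg.
Tool frame: the origin (TCP) lies at the very end of the fingers, on their centre line; the grasp point (between the pads) lies 19 mm behind it; z points along the fingers, y is the line along which they close (so a half turn about z gives the same grasp; the last joint's range is limited). The gripper opens to 88 mm and grips with 3 to 60 N. Pads are 18 mm wide; open, the fingers measure 123 mm over their backs; the gripper's body (75 mm by 187 mm) begins 45 mm behind the grasp point.
Start: joints at [0.985, 0.381, 1.297, -0, 1.464, -0.215], TCP at [0.199, 0.513, 0.239] pointing down, gripper open.
Joint ranges: [-3.11, 3.11], [-0.89, 2.33], [0.22, 2.48], [-1.42, 4.56], [0.17, 2.85], [-2.88, 2.88]. Speed limits (rad/s): [2.39, 2.39, 3.14, 3.14, 3.14, 3.14].

## Interface

Orientations are given as a unit quaternion [w, x, y, z].
In Python, from cell import status, eyes, workorder gives the robot as it stands.
- The arm moves only by the tool apply_moves, never from a script. Its argument "targets" is a list of rows, each an object with "delta_pos": the shift along the tool's x, y, z as a fraction of full scale, a list of three; "roll": the turn about the tool's z as a fraction of full scale; "claw": the opening, from -1 (shut) to 1 (fully open). In form: [{"delta_pos": [tx, ty, tz], "roll": roll, "claw": claw}, ...]. A call has exactly 5 rows; each row is the pose to reach, as a shift and turn from the pose commanded when the call began, along the tool's axes at that moment; what a row does not reach only later rows make up. Full scale, the value 1, is 0.15 m for a shift and pi/4 rad for a turn. A row lasts 1/12 s, in which the tool goes at most 41.7 mm and 7.16 degrees, less where a joint would pass 70% of its speed; a pose out of reach is approached as far as the arm can. A call with a number of a shift or a turn outside -1 to 1 is refused whole. A call with a gripper value outside its range is refused whole. The fingers move at their own pace and stop on an object; the grip force is fixed at half the most. Time passes only in rows, so rows that repeat a pose let the fingers close, or fill a call up. It gives the time, the measured TCP pose, the force, the opening and the grip force at its end, in the units of the state.
- status.read_state(): the state, without advancing time (a new reading comes with each control period).
- eyes.get_image(name): name is "scene" or "top" or "wrist"; returns a dict with "img" (420x560x3 uint8, red, green, blue), "z_map" (420x560 float32, m along the optical axis (not along the pixel's ray), 0 where there is no reading), "fx", "fy", "cx", "cy" (pixels), "camera_from_world" (4x4, takes a point from world to camera coordinates). Camera axes: x right, y down, z forward; pixel columns grow to the right and rows downward; lengths in m; the calibration is good to about 2 mm. A picture is of the moment at which its call begins.
- workorder.job_done(): hands the job in; it is judged then, once.
The state is a dict: "time": time; "joint_pos": joint angles; "qd": joint speeds; "joint_efforts": joint torques, N m; "tcp_pos": TCP position; "tcp_rot": TCP orientation; "force": force on the tool from outside, world axes, zero at the start; "torque": the same for the moment, N m; "opening": finger opening in m; "grasp_force": force on a finger pad.
Only numpy, scipy, OpenCV 4.12 (cv2) and the standard library are available. Lean on these libraries where they do the work, as an engineer would, in place of code of your own. Each camera call takes 0.05 s, during which the arm holds its last target. There are 200 camera calls.

## Task

With the pry lever, lever the snapped-in flow-cell cassette up out of its clips in the dark metal dock, then put the lever down, back on its stand or on the bench, clear of dock, case and cassette. Slide the freed cassette flat into the low grey case until it is fully home against the back, let go of it, and do not knock over or push away anything else on the bench.

Things in the scene. Friction and masses are not known exactly. Their poses are not given: they have to be found in the camera images.
- dock: Dark metal block fixed to the bench: x -89 to +80 mm, 114 mm wide (y), flat top at z = 70; a black box 50 high behind it to x = 115. Origin on the bench under the middle of its pocket (112 x 61.6 mm), which holds the cassette flush with the top, too snug for fingers. The -x end, nearest the robot, has a pry notch, 20 mm wide, open above and to the front.
- dock_sill (a point): Fulcrum: middle of the notch's inner sill edge, (-73, 0, 63) mm in the dock's frame and axes. The sill is flat from here to the front (x = -89). Beyond, a trench of the notch's width drops to z = 28 and runs under the cassette to x = -25. The cassette's lower front edge is 18 mm ahead and 7 mm below: a blade at 45 degrees passes over the sill edge and under the cassette with 4 mm to spare.
- dock_clips (a point): Between the two sprung clips, (0, 0, 74) mm in the dock. Their round noses at y = +-33 overlap the cassette's long top edges by 2 mm; housings: x +-9, |y| 41 to 55, up to z = 82. A sprung plate pushes the cassette up with 4 to 6 N. Levering its front edge up 5 to 8 mm (about 5 N) frees it: it pops up level, underside at z = 67, top 11 mm above the dock and stays, to be gripped by its sides.
- cassette: Grey flat box with a glass window in its top, 110 (x) x 60 (y) x 14 mm (z), 0.1 to 0.21 kg. Origin in the centre of its underside, x along its length, z up. At first in the dock, axes as the dock's, underside at z = 56, front face at x = -55 there. Once popped up it yields by some mm when pushed down. Either end may go first into the case.
- lever: Straight pry lever, 175 mm long, 0.12 kg: square black handle 100 x 16 x 16 mm, then a steel blade 75 long, 12 wide, 4 mm thick, on the same centre line. Origin in the handle's centre. As it lies on its stand at first, its body axes are level: the lever runs in the body's xz plane at 45 degrees, blade towards +x and down, blade's width along y.
- lever_tip (a point): Middle of the blade's end, at (88.4, 0, -88.4) mm in the lever's frame; axes as the lever's.
- rest: Stand for the lever, fixed: base plate 115 x 60 x 6 mm, two posts, and an aluminium rail 10 mm wide (narrower than the handle) sloping 45 degrees down to +x, with a ledge and two cheeks (31 mm overall) at the lowest 20 mm of the handle. Origin on the bench; the lying handle's centre is 103 mm above it, axes alike. Grip the upper handle from above; it lifts straight off.
- case: Low grey sleeve fixed to the bench for the cassette. Origin on the bench under the middle of a home cassette; mouth to -x, back stop at x = 55 mm. Inside 63 wide, floor z = 25; lips over the sides at z = 41.5, 44 apart; top 47.5, 90 wide, back face x = 65. Straight from x = -8 to 55; slanted guides flare the mouth by 5 mm all round from x = -8 to -22. A home cassette sticks out 33 mm from these.
- case_home (a point): Where the cassette's origin is when fully home: on the case's floor, (0, 0, 25) mm in the case's frame; axes as the case's, x is the direction of sliding in.
- wash_bottle: White plastic bottle, radius 33, height 170 mm; origin under its centre. Bystander.
- jar: Small amber glass jar, radius 22, height 55 mm; origin under its centre. Bystander, between dock and case.
- reagent: Clear bottle with white cap, radius 30, height 140 mm; origin under its centre. Bystander.
- beaker: Glass beaker, radius 34, height 90 mm; origin under its centre. Bystander.
- dish: Flat round glass dish, radius 45, height 16 mm; origin under its centre. Bystander.
- tip_box: Grey plastic box 110 x 75 x 50 mm; origin under its centre. Bystander.
Not all that is in view belongs to the job. Leave any blue look-alike of the lever alone.

How it is judged:
By the outcome, as a careful person would: the job done as asked, in the order asked, and still so for the second after the job is handed in, with the robot touching nothing.
It also fails if it takes over 64 s, if anything falls off the work surface, if the arm or the gripper's body presses on something with over 40 N, if the wrist force passes 120 N, or if a joint passes its speed limit or range.

## Working session

There is one attempt and no reset: what is moved stays moved. The work goes in short steps, Python scripts to look and compute and a tool call to move; the robot and the scene stay as the last step left them, time stands still between calls to the robot, and variables do not carry over. Pictures are saved under pics/ and viewed, at most 12 in all, crops included, and the job is handed in when it is done.

Besides the shell and the picture viewer there is one more tool, called after "Emit:" by a JSON object that holds its "fn" and its "kwargs". apply_moves: Moves the arm, as the interface text tells. Its arguments: {"type":"object","properties":{"targets":{"type":"array"}},"required":["targets"]}

```bash
mkdir -p pics; ls; python3 - <<'E'
from cell import status, eyes
import cv2,numpy as np
s=status.read_state();print(s)
for n in("scene","top"):
    d=eyes.get_image(n);cv2.imwrite(f"pics/{n}0.png",d["img"][:,:,::-1]);np.savez(f"{n}0.npz",**d)
    print(n,d["fx"],d["cx"],d["cy"],np.round(d["camera_from_world"],3).tolist())
E
```

```text
pics
{'time': 0.0, 'joint_pos': array([ 9.84714988e-01,  3.81196137e-01,  1.29824764e+00, -1.60742771e-05,
        1.46359064e+00, -2.15317679e-01]), 'qd': array([ 0.00042862,  0.00030417,  0.00125536,  0.00107366,  0.00011156,
       -0.00091515]), 'joint_efforts': array([ 5.95590209e-04, -4.37936676e+01, -2.24554861e+01,  7.13265385e-02,
        3.53220874e-02, -9.27398651e-05]), 'tcp_pos': array([0.19913856, 0.51238641, 0.23814212]), 'tcp_rot': array([-2.73831763e-04,  1.84320936e-01,  9.82865847e-01, -6.66896849e-04]), 'force': array([ 0.46200014, -0.16514977,  0.33833808]), 'torque': array([ 0.00749364, -0.00935205, -0.00251796]), 'grasp_force': 0.0, 'opening': 0.08816736082597723}
scene 533.3662613188267 274.35737204320276 210.53033862619483 [[0.766, 0.642, -0.015, -0.412], [0.506, -0.617, -0.603, -0.22], [-0.396, 0.454, -0.798, 1.709], [0.0, 0.0, 0.0, 1.0]]
top 443.73744742489356 272.87504351670424 213.9318529714189 [[-0.012, -1.0, 0.0, 0.003], [-0.992, 0.012, -0.126, 0.562], [0.126, -0.002, -0.992, 1.303], [0.0, 0.0, 0.0, 1.0]]
```

View pics/scene0.png

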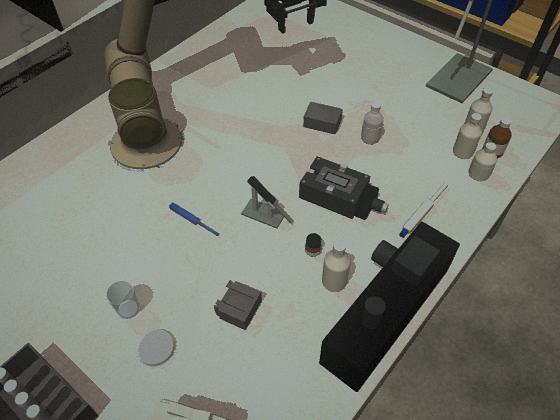

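View pics/top0.png

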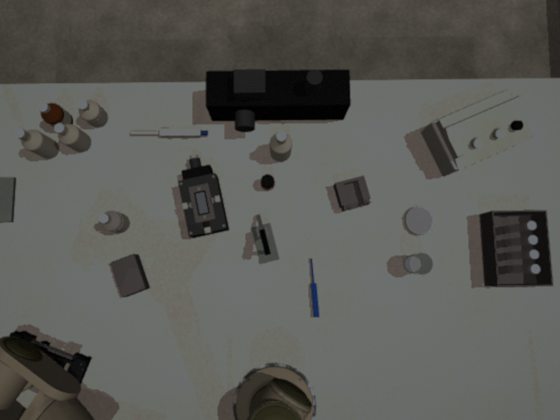

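```bash
cat > h.py <<'E'
import numpy as np,cv2
def cloud(d):
    z=d["z_map"].astype(float);v,u=np.indices(z.shape)
    c=np.stack([(u-d["cx"])/d["fx"]*z,(v-d["cy"])/d["fy"]*z,z],-1)
    T=np.array(d["camera_from_world"]);p=(c-T[:3,3])@T[:3,:3]
    p[z==0]=np.nan;return p
def rect(P):
    (c,s,a)=cv2.minAreaRect((P[:,:2]*1000).astype(np.float32));return np.round(c,1),np.round(s,1),round(a,1)
E
python3 - <<'E'
from h import *
out=[]
for n in("scene","top"):
    d=dict(np.load(n+"0.npz"));p=cloud(d)
    wins={"scene":dict(dock=(150,220,295,390),case=(275,330,212,268),rest=(172,230,238,298)),
          "top":dict(dock=(165,240,175,232),case=(170,215,328,375),rest=(210,268,245,282))}[n]
    print(n,"bench z",np.nanmedian(p[240:260,330:345,2]))
    for k,(a,b,c,e) in wins.items():
        q=p[a:b,c:e].reshape(-1,3);q=q[~np.isnan(q[:,0])]
        bands=dict(dock=[(.064,.076),(.044,.055)],case=[(.042,.052)],rest=[(.003,.010),(.03,.17)])[k]
        for lo,hi in bands:
            m=(q[:,2]>lo)&(q[:,2]<hi);print(k,lo,m.sum(),rect(q[m]),np.round(np.median(q[m],0)*1000))
        cr=d["img"][a-5:b+5,c-5:e+5,::-1]
        cr=cv2.resize(cr,(390,int(390*cr.shape[0]/cr.shape[1])),interpolation=cv2.INTER_CUBIC)
        cr=np.clip(cr.astype(float)*1.8,0,255).astype(np.uint8)
        o=np.zeros((560,390,3),np.uint8);o[:min(560,cr.shape[0])]=cr[:560];out.append(o)
mk=lambda L:cv2.resize(np.hstack(L),(800,int(560*800/1170)))
cv2.imwrite("pics/z0.png",np.vstack([mk(out[:3])[:300],mk(out[3:])[:300]]))
E
```

```text
scene bench z 0.14619451095750707
dock 0.064 1728 (array([590.5, 204.5]), array([170.5, 121.5]), 12.5) [596. 204.  69.]
dock 0.044 519 (array([626., 197.]), array([248.8, 110.3]), 28.2) [685. 210.  49.]
case 0.042 688 (array([ 624. , -245.1]), array([88.5, 94.2]), 13.5) [ 632. -247.   47.]
rest 0.003 565 (array([455.3,  64.7]), array([172.5, 212.5]), 40.5) [473.  21.   5.]
rest 0.03 541 (array([496.9,  27.2]), array([119.3,  35.8]), 7.7) [485.  18.  85.]
top bench z 0.001234891068996981
dock 0.064 1976 (array([591.3, 206.1]), array([170.5, 114.4]), 11.9) [590. 207.  71.]
dock 0.044 306 (array([611.2, 203.8]), array([213.5, 111.7]), 8.6) [691. 224.  50.]
case 0.042 437 (array([ 624.2, -244.3]), array([87.6, 92. ]), 14.2) [ 630. -234.   48.]
rest 0.003 730 (array([491.3,  27.4]), array([111.3, 175. ]), 89.4) [480.  22.   6.]
rest 0.03 242 (array([496.5,  27.1]), array([121.3,  30.9]), 14.4) [494.  25.  96.]
```

View pics/z0.png

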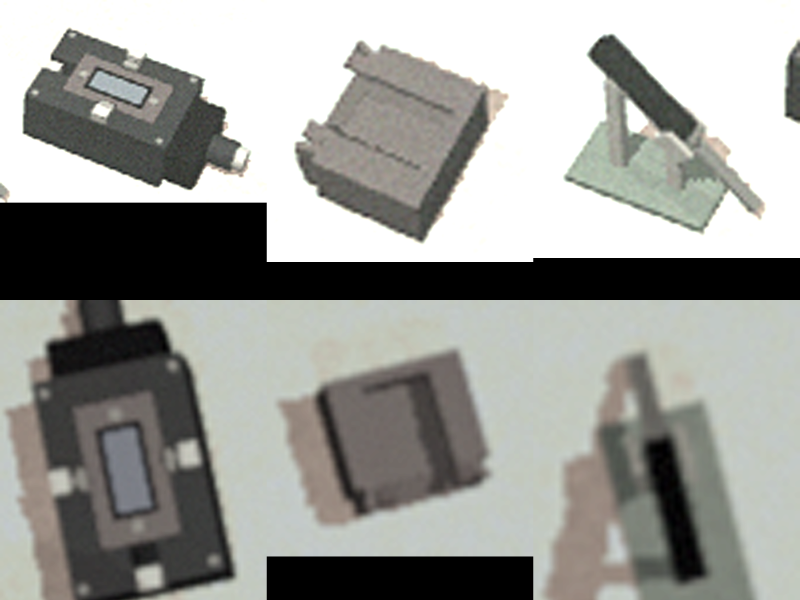

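```bash
python3 - <<'E'
from h import *
for n,(a,b,c,e) in dict(scene=(165,235,232,300),top=(205,268,243,284)).items():
    d=dict(np.load(n+"0.npz"));p=cloud(d)[a:b,c:e];im=d["img"][a:b,c:e].astype(int)
    br=im.max(-1);m=(br<45)&(p[...,2]>.03);P=p[m]
    for nm,Q in(("handle",P),("baseplate",p[(abs(p[...,2]-.006)<.004)&(im[...,1]-im[...,0]>8)&(br<150)]),("blade",p[(br>45)&(p[...,2]>.02)])):
        if len(Q)<9: print(nm,len(Q));continue
        cen=Q.mean(0);w=np.linalg.svd(Q-cen)[2][0];w*=np.sign(w[0])
        t=(Q-cen)@w;print(n,nm,len(Q),rect(Q),"cen",np.round(cen*1e3,1),"dir",np.round(w,3),"yaw",np.degrees(np.arctan2(w[1],w[0])).round(1),"t",np.round(np.percentile(t,[1,99])*1e3),"z",np.round(np.percentile(Q[:,2],[1,99])*1e3))
d=dict(np.load("top0.npz"));p=cloud(d)
# all objects: components above bench
m=((p[...,2]>.012)&(p[...,2]<.3)).astype(np.uint8)
k,l,s,c=cv2.connectedComponentsWithStats(m)
for i in range(1,k):
    if s[i,4]>60:
        Q=p[l==i];print("obj px",c[i].round(),s[i,4],rect(Q),"zmax",np.percentile(Q[:,2],98).round(3))
E
```

```text
scene handle 203 (array([477.,  21.]), array([75.5, 19.8]), 13.9) cen [478.7  19.  107.8] dir [ 0.71   0.185 -0.68 ] yaw 14.6 t [-46.  47.] z [ 76. 143.]
scene baseplate 125 (array([477.3,  20.7]), array([114.2,  59.2]), 11.2) cen [474.   14.1   5.3] dir [0.991 0.137 0.006] yaw 7.9 t [-52.  61.] z [2. 9.]
scene blade 369 (array([515.8,  47.7]), array([148. ,  90.8]), 56.5) cen [495.3  25.4  65. ] dir [ 0.784  0.28  -0.553] yaw 19.7 t [-80.  80.] z [ 21. 137.]
top handle 143 (array([476.2,  22.1]), array([76.6, 15.4]), 13.9) cen [474.4  21.5 117.3] dir [ 0.726  0.181 -0.664] yaw 14.0 t [-40.  55.] z [ 78. 147.]
baseplate 0
top blade 108 (array([500.6,  28.2]), array([129.9,  30.9]), 14.4) cen [521.   33.5  62.7] dir [ 0.709  0.159 -0.687] yaw 12.6 t [-105.   59.] z [ 21. 128.]
obj px [276.  95.] 7296 (array([895.9, -20.7]), array([420.6, 162.1]), 89.9) zmax 0.2
obj px [477. 131.] 5489 (array([ 812.7, -651.4]), array([163.3, 334.4]), 22.9) zmax 0.144
obj px [ 92. 112.] 570 (array([877.8, 544.4]), array([57.1, 62.3]), 40.9) zmax 0.124
obj px [ 64. 126.] 1232 (array([833.5, 625.4]), arra
[... 634 characters left out ...]
019
obj px [419. 219.] 662 (array([ 541.8, -450.6]), array([87.9, 88.6]), 25.0) zmax 0.023
obj px [114. 221.] 515 (array([543. , 463.7]), array([55. , 60.4]), 71.2) zmax 0.143
obj px [518. 247.] 3320 (array([ 451.6, -720.1]), array([219.7, 167.3]), 0.4) zmax 0.138
obj px [262. 235.] 258 (array([501.7,  28.5]), array([132.2,  30.9]), 14.4) zmax 0.143
obj px [419. 263.] 419 (array([ 410.6, -423.9]), array([66.4, 65.1]), 89.3) zmax 0.093
obj px [129. 275.] 1094 (array([386.2, 425.1]), array([110.4,  76.5]), 20.4) zmax 0.056
obj px [314. 299.] 184 (array([ 311.7, -124.6]), array([109. ,  16.3]), 3.7) zmax 0.023
obj px [275. 398.] 2889 (array([40.5, -0.9]), array([220.9, 149. ]), 89.2) zmax 0.219
```

```bash
cat >> h.py <<'E'
from scipy.spatial.transform import Rotation as R
from cell import status,eyes
def plan(*wps,start=None):
    """wps: (x,y,z mm, object yaw deg, optional n calls). prints full-call deltas in tool axes"""
    s=status.read_state();q=s["tcp_rot"];M=R.from_quat([q[1],q[2],q[3],q[0]]).as_matrix()
    p=s["tcp_pos"]*1e3;a=np.degrees(np.arctan2(M[1,0],M[0,0]))
    print("now",p.round(1),"yaw",((a-180+180)%360-180).round(2),"tilt",M[2].round(4),"F",s["force"].round(1),"grip",s["grasp_force"].round(1),round(s["opening"]*1e3,1),"t",s["time"])
    for w in wps:
        t=np.array(w[:3],float);da=((w[3]+180-a)+180)%360-180
        n=w[4] if len(w)>4 else max(1,int(np.ceil(max(np.linalg.norm(t-p)/195,abs(da)/35))))
        for k in range(n):
            st=(t-p)/(n-k);r=np.radians(a)
            d=[st[0]*np.cos(r)+st[1]*np.sin(r),st[0]*np.sin(r)-st[1]*np.cos(r),-st[2]]
            ra=da/n;print("  ",np.round(np.array(d)/150,3).tolist(),"roll",round(-ra/45,3))
            p=p+st;a+=ra
E
python3 -c "
from h import *
plan((466.7,18.9,260,14))"
```

```text
Traceback (most recent call last):
  File "h.py", line 15, in plan
    print("now",p.round(1),"yaw",((a-180+180)%360-180).round(2),"tilt",M[2].round(4),"F",s["force"].round(1),"grip",s["grasp_force"].round(1),round(s["opening"]*1e3,1),"t",s["time"])
                                                                                                                    ^^^^^^^^^^^^^^^^^^^^^^
AttributeError: 'float' object has no attribute 'round'
```

```bash
sed -i 's/s\["grasp_force"\].round(1)/round(s["grasp_force"],1)/' h.py; python3 -c "
from h import *
plan((466.7,18.9,260,14))"
```

```text
now [199.2 512.4 238.2] yaw -21.25 tilt [ 3.0e-04 -1.3e-03 -1.0e+00] F [-0.2  0.1 -0.7] grip 0.0 88.0 t 0.1
   [-0.952, -0.807, -0.048] roll -0.261
   [-0.767, -0.984, -0.048] roll -0.261
   [-0.551, -1.119, -0.048] roll -0.261
```

```bash
python3 -c "
from h import *
plan((466.7,18.9,260,14,4))"
```

```text
now [199.2 512.4 238.2] yaw -21.25 tilt [ 3.0e-04 -1.3e-03 -1.0e+00] F [-0.2  0.1 -0.7] grip 0.0 88.0 t 0.1
   [-0.714, -0.605, -0.036] roll -0.196
   [-0.613, -0.707, -0.036] roll -0.196
   [-0.497, -0.793, -0.036] roll -0.196
   [-0.37, -0.859, -0.036] roll -0.196
```

Emit:
{"fn": "apply_moves", "kwargs": {"targets": [{"delta_pos": [-0.2,-0.17,-0.01],"roll": -0.05,"claw": 1},{"delta_pos": [-0.4,-0.34,-0.02],"roll": -0.1,"claw": 1},{"delta_pos": [-0.6,-0.5,-0.036],"roll": -0.15,"claw": 1},{"delta_pos": [-0.714,-0.605,-0.036],"roll": -0.196,"claw": 1},{"delta_pos": [-0.714,-0.605,-0.036],"roll": -0.196,"claw": 1}]}}

```text
time: 0.52
tcp_pos: [0.2676, 0.3863, 0.2442]
tcp_rot: [0.0, 0.109, 0.994, -0.001]
force: [0.8, 0.7, -0.4]
opening: 0.088
grasp_force: 0.0
```

Emit:
{"fn": "apply_moves", "kwargs": {"targets": [{"delta_pos": [-0.17,-0.2,-0.01],"roll": -0.05,"claw": 1},{"delta_pos": [-0.34,-0.4,-0.02],"roll": -0.1,"claw": 1},{"delta_pos": [-0.5,-0.58,-0.036],"roll": -0.15,"claw": 1},{"delta_pos": [-0.613,-0.707,-0.036],"roll": -0.196,"claw": 1},{"delta_pos": [-0.613,-0.707,-0.036],"roll": -0.196,"claw": 1}]}}

```text
time: 0.93
tcp_pos: [0.3348, 0.2635, 0.2495]
tcp_rot: [0.0, 0.033, 0.999, -0.0]
force: [0.6, 1.1, -0.9]
opening: 0.0882
grasp_force: 0.0
```

Emit:
{"fn": "apply_moves", "kwargs": {"targets": [{"delta_pos": [-0.13,-0.2,-0.01],"roll": -0.05,"claw": 1},{"delta_pos": [-0.27,-0.4,-0.02],"roll": -0.1,"claw": 1},{"delta_pos": [-0.4,-0.62,-0.036],"roll": -0.15,"claw": 1},{"delta_pos": [-0.497,-0.793,-0.036],"roll": -0.196,"claw": 1},{"delta_pos": [-0.497,-0.793,-0.036],"roll": -0.196,"claw": 1}]}}

```text
time: 1.35
tcp_pos: [0.4021, 0.1399, 0.2547]
tcp_rot: [0.0, -0.044, 0.999, -0.0]
force: [0.5, 0.1, -0.4]
opening: 0.0883
grasp_force: 0.0
```

Emit:
{"fn": "apply_moves", "kwargs": {"targets": [{"delta_pos": [-0.1,-0.2,-0.01],"roll": -0.05,"claw": 1},{"delta_pos": [-0.2,-0.4,-0.02],"roll": -0.1,"claw": 1},{"delta_pos": [-0.3,-0.64,-0.036],"roll": -0.15,"claw": 1},{"delta_pos": [-0.37,-0.859,-0.036],"roll": -0.196,"claw": 1},{"delta_pos": [-0.37,-0.859,-0.036],"roll": -0.196,"claw": 1}]}}

```text
time: 1.77
tcp_pos: [0.4693, 0.0163, 0.2597]
tcp_rot: [-0.0, -0.121, 0.993, -0.0]
force: [-0.7, -0.7, 0.2]
opening: 0.0879
grasp_force: 0.0
```

```bash
python3 - <<'E'
from h import *
plan((466.7,18.9,150,14),(466.7,18.9,98.5,14))
d=eyes.get_image("wrist");np.savez("w1.npz",**d);p=cloud(d)
im=d["img"];cv2.imwrite("pics/w1.png",np.clip(im[:,:,::-1]*1.7,0,255).astype(np.uint8))
m=(im.max(-1)<45)&(p[...,2]>.06)&(p[...,2]<.16)
k,l,s,c=cv2.connectedComponentsWithStats(m.astype(np.uint8))
for i in range(1,k):
    if s[i,4]>100:
        Q=p[l==i];print(c[i].round(),s[i,4],rect(Q),Q.mean(0).round(4),np.percentile(Q[:,2],[1,99]).round(3))
E
```

```text
now [469.3  16.3 259.7] yaw 13.89 tilt [ 2.e-04 -6.e-04 -1.e+00] F [-0.7 -0.7  0.2] grip 0.0 87.9 t 1.7667
   [0.012, 0.021, 0.732] roll -0.002
   [-0.0, 0.0, 0.343] roll -0.0
[293. 189.] 1178 (array([474.5,  22. ]), array([77.3, 15.6]), 13.8) [0.4617 0.0189 0.1253] [0.081 0.143]
[469. 263.] 263 (array([504.1, 214.5]), array([25.1, 54. ]), 44.0) [0.5062 0.2132 0.0649] [0.06 0.07]
[382. 306.] 120 (array([573.7, 144.2]), array([56.7,  1.1]), 11.8) [0.5737 0.1443 0.0644] [0.06  0.069]
```

View pics/w1.png

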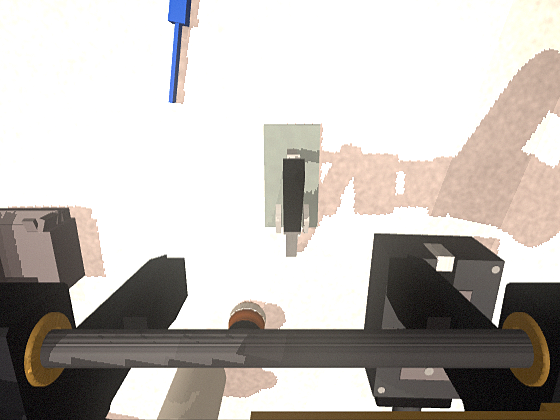

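Emit:
{"fn": "apply_moves", "kwargs": {"targets": [{"delta_pos": [0.015,0.025,0.2],"roll": 0,"claw": 1},{"delta_pos": [0.015,0.025,0.4],"roll": 0,"claw": 1},{"delta_pos": [0.015,0.025,0.6],"roll": 0,"claw": 1},{"delta_pos": [0.015,0.025,0.7],"roll": 0,"claw": 1},{"delta_pos": [0.015,0.025,0.7],"roll": 0,"claw": 1}]}}

```text
time: 2.23
tcp_pos: [0.4621, 0.0246, 0.1526]
tcp_rot: [-0.003, -0.122, 0.992, 0.001]
force: [-0.5, 0.2, -0.2]
opening: 0.0885
grasp_force: 0.0
```

```bash
python3 -c "
from h import *
eyes.get_image('wrist')
plan((466.2,19.4,98.5,14))"
```

```text
now [463.2  24.1 154.6] yaw 14.08 tilt [ 0.0027  0.0018 -1.    ] F [-0.6 -0.7 -0.1] grip 0.0 88.0 t 2.2833
   [-0.012, -0.035, 0.374] roll 0.002
```

Emit:
{"fn": "apply_moves", "kwargs": {"targets": [{"delta_pos": [-0.01,-0.025,0.1],"roll": 0,"claw": 1},{"delta_pos": [-0.01,-0.025,0.15],"roll": 0,"claw": 1},{"delta_pos": [-0.01,-0.025,0.15],"roll": 0,"claw": 1},{"delta_pos": [-0.01,-0.025,0.15],"roll": 0,"claw": 1},{"delta_pos": [-0.01,-0.025,0.15],"roll": 0,"claw": 1}]}}

```text
time: 2.7
tcp_pos: [0.4667, 0.0193, 0.1338]
tcp_rot: [0.001, -0.122, 0.993, -0.0]
force: [0.3, 0.5, 0.1]
opening: 0.088
grasp_force: 0.0
```

```bash
python3 -c "
from h import *
plan((466.2,19.4,98.5,14))
eyes.get_image('wrist')
plan((466.2,19.4,98.5,14))"
```

```text
now [466.7  19.3 133.8] yaw 14.04 tilt [-1.3e-03 -5.0e-04 -1.0e+00] F [0.3 0.5 0.1] grip 0.0 88.0 t 2.7
   [0.003, 0.002, 0.235] roll 0.001
now [466.7  19.2 133.7] yaw 14.04 tilt [-1.4e-03 -6.0e-04 -1.0e+00] F [-0.7 -0.7  0.6] grip 0.0 88.2 t 2.75
   [0.003, 0.002, 0.235] roll 0.001
```

Emit:
{"fn": "apply_moves", "kwargs": {"targets": [{"delta_pos": [0,0,0.12],"roll": 0,"claw": 1},{"delta_pos": [0,0,0.235],"roll": 0,"claw": 1},{"delta_pos": [0,0,0.235],"roll": 0,"claw": 1},{"delta_pos": [0,0,0.235],"roll": 0,"claw": -1},{"delta_pos": [0,0,0.235],"roll": 0,"claw": -1}]}}

```text
time: 3.17
tcp_pos: [0.4669, 0.0189, 0.0986]
tcp_rot: [0.001, -0.122, 0.993, -0.0]
force: [0.3, -0.6, 0.6]
opening: 0.0767
grasp_force: 0.0
```

Emit:
{"fn": "apply_moves", "kwargs": {"targets": [{"delta_pos": [0,0,0],"roll": 0,"claw": -1},{"delta_pos": [0,0,0],"roll": 0,"claw": -1},{"delta_pos": [0,0,0],"roll": 0,"claw": -1},{"delta_pos": [0,0,0],"roll": 0,"claw": -1},{"delta_pos": [0,0,0],"roll": 0,"claw": -1}]}}

```text
time: 3.58
tcp_pos: [0.4664, 0.019, 0.0978]
tcp_rot: [0.0, -0.122, 0.993, -0.0]
force: [0.7, -0.0, -0.4]
opening: 0.0436
grasp_force: 0.0
```

Emit:
{"fn": "apply_moves", "kwargs": {"targets": [{"delta_pos": [0,0,0],"roll": 0,"claw": -1},{"delta_pos": [0,0,0],"roll": 0,"claw": -1},{"delta_pos": [0,0,0],"roll": 0,"claw": -1},{"delta_pos": [0,0,0],"roll": 0,"claw": -1},{"delta_pos": [0,0,0],"roll": 0,"claw": -1}]}}

```text
time: 4.0
tcp_pos: [0.4664, 0.019, 0.0976]
tcp_rot: [-0.0, -0.122, 0.993, 0.0]
force: [0.2, -0.2, 1.0]
opening: 0.016
grasp_force: 29.9
```

```bash
python3 -c "
from h import *
plan((466.7,18.9,208,14),(400.5,164.3,200,12.2))"
```

```text
now [466.4  19.   97.6] yaw 14.04 tilt [ 1.e-04  0.e+00 -1.e+00] F [ 0.2 -0.2  1. ] grip 29.9 16.0 t 4.0
   [-0.002, -0.001, -0.736] roll 0.001
   [0.194, 1.047, 0.053] roll 0.04
```

Emit:
{"fn": "apply_moves", "kwargs": {"targets": [{"delta_pos": [0,0,-0.08],"roll": 0,"claw": -1},{"delta_pos": [0,0,-0.25],"roll": 0,"claw": -1},{"delta_pos": [0,0,-0.42],"roll": 0,"claw": -1},{"delta_pos": [0,0,-0.6],"roll": 0,"claw": -1},{"delta_pos": [0,0,-0.73],"roll": 0,"claw": -1}]}}

```text
time: 4.42
tcp_pos: [0.4665, 0.019, 0.2091]
tcp_rot: [0.001, -0.122, 0.993, -0.0]
force: [-0.3, -0.6, -1.0]
opening: 0.016
grasp_force: 29.9
```

Emit:
{"fn": "apply_moves", "kwargs": {"targets": [{"delta_pos": [0.01,0.1,0],"roll": 0,"claw": -1},{"delta_pos": [0.05,0.27,0],"roll": 0.01,"claw": -1},{"delta_pos": [0.1,0.47,0],"roll": 0.02,"claw": -1},{"delta_pos": [0.15,0.67,0.03],"roll": 0.03,"claw": -1},{"delta_pos": [0.19,0.85,0.05],"roll": 0.04,"claw": -1}]}}

```text
time: 4.83
tcp_pos: [0.4065, 0.1369, 0.1993]
tcp_rot: [-0.0, -0.106, 0.994, 0.0]
force: [0.2, 0.3, -0.9]
opening: 0.0159
grasp_force: 29.9
```

Emit:
{"fn": "apply_moves", "kwargs": {"targets": [{"delta_pos": [0,0.1,0],"roll": 0,"claw": -1},{"delta_pos": [0,0.17,0],"roll": 0,"claw": -1},{"delta_pos": [0,0.19,0],"roll": 0,"claw": -1},{"delta_pos": [0,0.19,0],"roll": 0,"claw": -1},{"delta_pos": [0,0.19,0],"roll": 0,"claw": -1}]}}

```text
time: 5.25
tcp_pos: [0.4019, 0.1633, 0.1995]
tcp_rot: [-0.0, -0.107, 0.994, -0.0]
force: [0.2, 0.6, -1.4]
opening: 0.0158
grasp_force: 29.9
```

```bash
python3 - <<'E'
from h import *
O=[]
for n in("wrist","scene","top"):
    d=eyes.get_image(n);np.savez(n+"2.npz",**d)
    im=d["img"]
    if n=="wrist": O.append(im)
    else:
        T=np.array(d["camera_from_world"]);c=T[:3,:3]@[.5,.18,.1]+T[:3,3];u=int(d["fx"]*c[0]/c[2]+d["cx"]);v=int(d["fy"]*c[1]/c[2]+d["cy"])
        O.append(cv2.resize(im[v-50:v+50,u-65:u+65],(400,300)));print(n,u,v)
plan()
o=np.vstack([cv2.resize(O[0],(400,300)),np.zeros_like(O[1])])
o=np.hstack([o,np.vstack(O[1:])])
cv2.imwrite("pics/v2.png",np.clip(o[:,:,::-1].astype(float)*1.7,0,255))
E
```

```text
scene 304 161
top 208 233
now [402.  163.  199.5] yaw 12.18 tilt [ 2.e-04 -1.e-04 -1.e+00] F [ 0.4  0.6 -0.7] grip 29.9 15.7 t 5.4[ WARN:0@3.520] global loadsave.cpp:1063 imwrite_ Unsupported depth image for selected encoder is fallbacked to CV_8U.
```

View pics/v2.png

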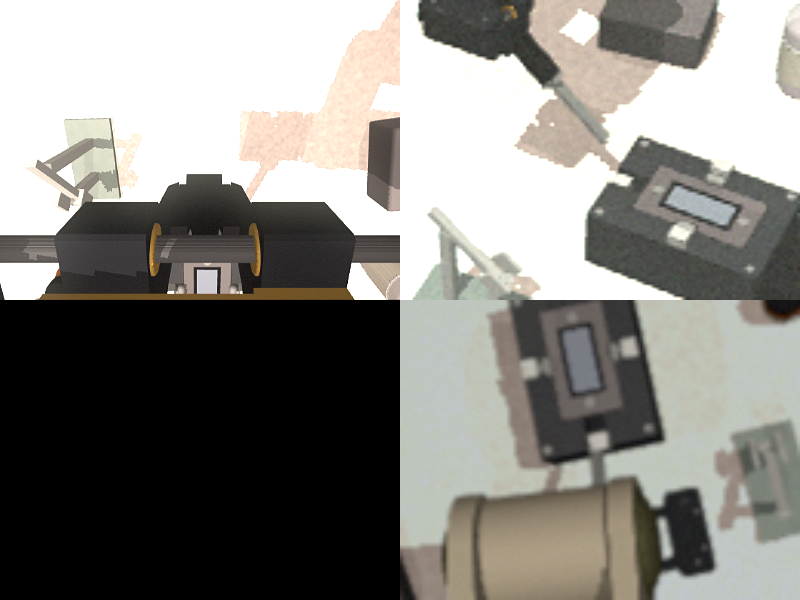

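```bash
python3 - <<'E'
from h import *
th=np.radians(12.2);ax=np.array([[np.cos(th),np.sin(th)],[-np.sin(th),np.cos(th)]])
O=np.array([.5954,.2064])
def loc(P): return np.c_[(P[:,:2]-O)@ax.T,P[:,2]]*1e3
for n in("scene","top","wrist"):
    d=dict(np.load(n+"2.npz"));p=cloud(d);P=p.reshape(-1,3);br=d["img"].reshape(-1,3).max(-1)
    L=loc(P)
    m=(L[:,0]>-150)&(L[:,0]<-85)&(abs(L[:,1])<15)&(L[:,2]>85)&(L[:,2]<170)
    Q=L[m]
    if len(Q)>15:
        print(n,"blade",len(Q),"tipx",np.percentile(Q[:,0],[95,100]),"minz",Q[:,2].min().round(1));f=np.polyfit(Q[:,0],Q[:,2],1);g=np.polyfit(Q[:,0],Q[:,1],1);print(" z at x=-110:",np.polyval(f,-110).round(1),"slope",f[0].round(3),"y at -110",np.polyval(g,-110).round(2),"yslope",g[0].round(3),"yrange",np.percentile(Q[:,1]-np.polyval(g,Q[:,0]),[2,98]).round(1))
    # notch sill: bright flat z~63 near x -89..-73
    m=(L[:,0]>-93)&(L[:,0]<-68)&(abs(L[:,1])<16)&(br>90)&(L[:,2]>55)&(L[:,2]<72);Q=L[m]
    if len(Q)>4:print(n,"sill",len(Q),np.median(Q,0).round(1),np.percentile(Q,[3,97],0).round(1).tolist())
    # window/cassette: light glass region, clips bright
    m=(abs(L[:,0])<12)&(abs(L[:,1])>35)&(abs(L[:,1])<60)&(L[:,2]>74)&(L[:,2]<90);Q=L[m]
    if len(Q)>4:
        for s in(1,-1):
            q=Q[Q[:,1]*s>0];print(n,"clip",s,len(q),rect(q/1000)) if len(q)>4 else 0
    m=(abs(L[:,0]+4)<100)&(abs(L[:,1])<70)&(abs(L[:,2]-70)<5);Q=L[m]
    if len(Q)>200:print(n,"top",len(Q),rect(Q/1000))
E
```

```text
scene blade 106 tipx [-99.15550364 -96.47331823] minz 114.6
 z at x=-110: 130.4 slope -0.938 y at -110 -2.82 yslope -0.022 yrange [-8.8  9.8]
scene sill 21 [-80.6   3.5  61.9] [[-88.5, -2.1, 58.3], [-74.4, 11.0, 65.4]]
scene clip 1 35 (array([ 0.5, 45.9]), array([17.8, 20.7]), 4.6)
scene clip -1 44 (array([ -0.5, -47. ]), array([18.6, 23.3]), 2.1)
scene top 1650 (array([-4.7, -1.4]), array([120.5, 170.7]), 89.6)
top blade 53 tipx [-97.39137671 -96.3296886 ] minz 118.4
 z at x=-110: 133.2 slope -0.96 y at -110 -1.7 yslope 0.022 yrange [-5.7  6.3]
top sill 23 [-82.7   0.5  64.7] [[-88.0, -5.5, 60.1], [-76.2, 8.2, 68.4]]
top clip 1 45 (array([-0.5, 45.1]), array([19.5, 19.9]), 11.0)
top clip -1 39 (array([ -0.2, -45.5]), array([18.2, 17.5]), 81.2)
top top 1841 (array([-4.6,  0.7]), array([114.8, 170. ]), 89.8)
wrist clip 1 93 (array([-7. , 40.3]), array([10. ,  9.6]), 0.4)
wrist clip -1 124 (array([ -7.4, -42. ]), array([14.2,  9.4]), 76.7)
wrist top 3944 (array([-42.9,  -2.2]), array([95.6, 93.7]), 0.7)
```

```bash
cat >> h.py <<'E'
def dk(x,y,z,n=1,psi=12.2):
    t=np.radians(12.2);c,s=np.cos(t),np.sin(t)
    return (595.4+c*x-s*y,206.4+s*x+c*y,z,psi,n)
E
python3 -c "
from h import *
plan(dk(-199.5,.2,178),dk(-170,.2,148.5),dk(-140.5,.2,119))"
```

```text
now [402.  163.  199.5] yaw 12.18 tilt [ 2.e-04 -1.e-04 -1.e+00] F [ 0.4  0.6 -0.7] grip 29.9 15.7 t 5.4
   [0.009, 0.012, 0.144] roll -0.001
   [-0.197, 0.0, 0.197] roll -0.0
   [-0.197, 0.0, 0.197] roll -0.0
```

Emit:
{"fn": "apply_moves", "kwargs": {"targets": [{"delta_pos": [0.009,0.012,0.07],"roll": 0,"claw": -1},{"delta_pos": [0.009,0.012,0.144],"roll": 0,"claw": -1},{"delta_pos": [0.009,0.012,0.144],"roll": 0,"claw": -1},{"delta_pos": [0.009,0.012,0.144],"roll": 0,"claw": -1},{"delta_pos": [0.009,0.012,0.144],"roll": 0,"claw": -1}]}}

```text
time: 5.82
tcp_pos: [0.4005, 0.1649, 0.1785]
tcp_rot: [0.0, -0.106, 0.994, -0.0]
force: [0.9, -0.5, -1.8]
opening: 0.0156
grasp_force: 29.9
```

Emit:
{"fn": "apply_moves", "kwargs": {"targets": [{"delta_pos": [-0.05,0,0.05],"roll": 0,"claw": -1},{"delta_pos": [-0.1,0,0.1],"roll": 0,"claw": -1},{"delta_pos": [-0.15,0,0.15],"roll": 0,"claw": -1},{"delta_pos": [-0.197,0,0.197],"roll": 0,"claw": -1},{"delta_pos": [-0.197,0,0.197],"roll": 0,"claw": -1}]}}

```text
time: 6.23
tcp_pos: [0.4298, 0.1715, 0.1467]
tcp_rot: [-0.001, -0.106, 0.994, -0.0]
force: [-0.5, -0.1, -1.6]
opening: 0.0157
grasp_force: 29.9
```

```bash
python3 - <<'E'
from h import *
plan(dk(-170,.2,148.5),dk(-140.5,.2,119))
d=eyes.get_image("scene");im=d["img"][115:225,285:405]
im=cv2.resize(im,(720,600)[:1]+(660,)) if 0 else cv2.resize(im,(640,587))
cv2.imwrite("pics/v3.png",np.clip(im[:,:,::-1]*1.7,0,255).astype(np.uint8))
E
```

```text
now [429.8 171.5 146.7] yaw 12.23 tilt [ 2.1e-03  2.0e-04 -1.0e+00] F [-0.5 -0.1 -1.6] grip 29.9 15.7 t 6.2333
   [0.005, -0.004, -0.012] roll 0.001
   [-0.197, -0.0, 0.197] roll -0.0
```

View pics/v3.png

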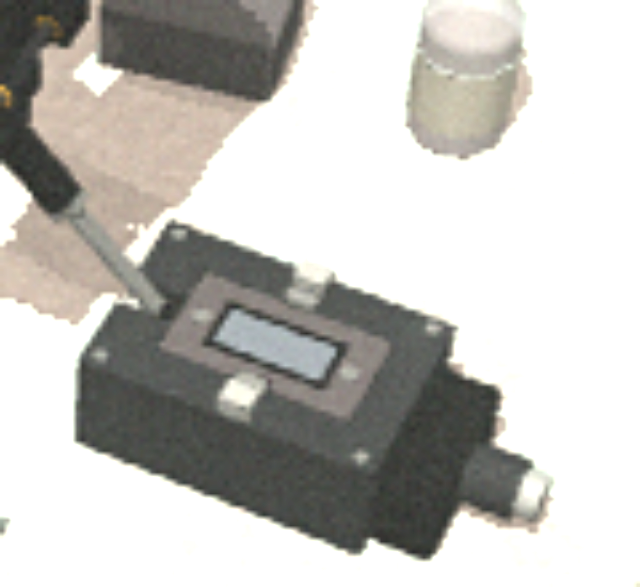

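Emit:
{"fn": "apply_moves", "kwargs": {"targets": [{"delta_pos": [-0.02,0,0.02],"roll": 0,"claw": -1},{"delta_pos": [-0.04,0,0.04],"roll": 0,"claw": -1},{"delta_pos": [-0.07,0,0.07],"roll": 0,"claw": -1},{"delta_pos": [-0.1,0,0.1],"roll": 0,"claw": -1},{"delta_pos": [-0.1,0,0.1],"roll": 0,"claw": -1}]}}

```text
time: 6.7
tcp_pos: [0.4441, 0.1746, 0.1326]
tcp_rot: [-0.0, -0.106, 0.994, -0.0]
force: [-0.5, 0.0, -1.9]
opening: 0.0158
grasp_force: 29.9
```

Emit:
{"fn": "apply_moves", "kwargs": {"targets": [{"delta_pos": [-0.02,0,0.02],"roll": 0,"claw": -1},{"delta_pos": [-0.04,0,0.04],"roll": 0,"claw": -1},{"delta_pos": [-0.07,0,0.07],"roll": 0,"claw": -1},{"delta_pos": [-0.095,0,0.095],"roll": 0,"claw": -1},{"delta_pos": [-0.095,0,0.095],"roll": 0,"claw": -1}]}}

```text
time: 7.12
tcp_pos: [0.458, 0.1776, 0.1184]
tcp_rot: [-0.0, -0.107, 0.994, -0.0]
force: [-0.3, 0.5, -1.6]
opening: 0.0158
grasp_force: 29.9
```

```bash
python3 - <<'E'
from h import *
d=eyes.get_image("scene")
plan(dk(-140.5,.2,119))
im=cv2.resize(d["img"][115:225,285:405],(640,587))
cv2.imwrite("pics/v4.png",np.clip(im[:,:,::-1]*1.7,0,255).astype(np.uint8))
E
```

```text
now [457.7 177.6 118.7] yaw 12.23 tilt [ 9.e-04  1.e-04 -1.e+00] F [ 0.3 -0.8 -1.2] grip 29.9 15.8 t 7.1667
   [-0.001, -0.005, -0.002] roll 0.001
```

Emit:
{"fn": "apply_moves", "kwargs": {"targets": [{"delta_pos": [0.025,0,0.026],"roll": 0,"claw": -1},{"delta_pos": [0.05,0,0.053],"roll": 0,"claw": -1},{"delta_pos": [0.07,0,0.08],"roll": 0,"claw": -1},{"delta_pos": [0.091,0,0.108],"roll": 0,"claw": -1},{"delta_pos": [0.091,0,0.108],"roll": 0,"claw": -1}]}}

```text
time: 7.58
tcp_pos: [0.4435, 0.1746, 0.1025]
tcp_rot: [-0.0, -0.107, 0.994, 0.0]
force: [1.5, 1.6, 1.3]
opening: 0.0155
grasp_force: 30.0
```

```bash
python3 - <<'E'
from h import *
d=eyes.get_image("scene")
plan(dk(-154.2,.2,102.8))
a=cv2.imread("pics/v4.png");im=cv2.resize(d["img"][115:225,285:405],(640,587))
b=np.clip(im[:,:,::-1]*1.7,0,255).astype(np.uint8)
cv2.imwrite("pics/v5.png",np.hstack([a[:430,:400],b[:430,:400]]))
E
```

```text
now [443.8 174.6 102.8] yaw 12.24 tilt [ 4.e-04  0.e+00 -1.e+00] F [0.5 1.6 0.5] grip 30.0 15.5 t 7.6333
   [-0.004, -0.005, 0.0] roll 0.001
```

View pics/v5.png

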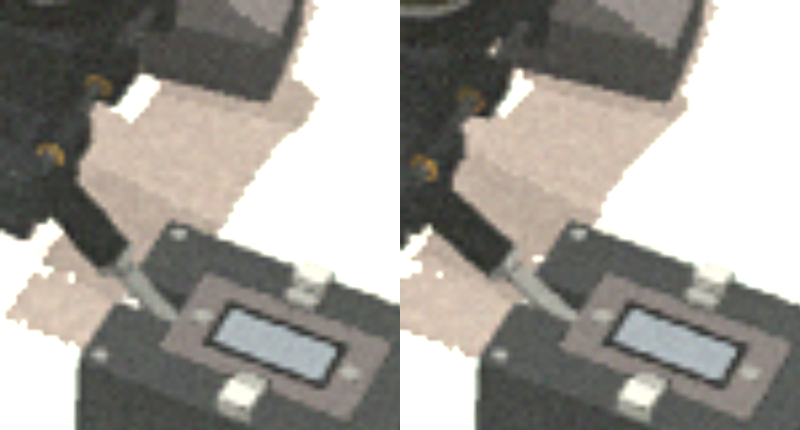

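Emit:
{"fn": "apply_moves", "kwargs": {"targets": [{"delta_pos": [0.018,0,0.03],"roll": 0,"claw": -1},{"delta_pos": [0.035,0,0.059],"roll": 0,"claw": -1},{"delta_pos": [0.051,0,0.09],"roll": 0,"claw": -1},{"delta_pos": [0.065,0,0.121],"roll": 0,"claw": -1},{"delta_pos": [0.065,0,0.121],"roll": 0,"claw": -1}]}}

```text
time: 8.05
tcp_pos: [0.4341, 0.1725, 0.084]
tcp_rot: [-0.001, -0.107, 0.994, -0.0]
force: [1.0, -0.3, 3.4]
opening: 0.0154
grasp_force: 30.0
```

Emit:
{"fn": "apply_moves", "kwargs": {"targets": [{"delta_pos": [0.012,0,0.03],"roll": 0,"claw": -1},{"delta_pos": [0.022,0,0.065],"roll": 0,"claw": -1},{"delta_pos": [0.033,0,0.109],"roll": 0,"claw": -1},{"delta_pos": [0.033,0,0.109],"roll": 0,"claw": -1},{"delta_pos": [0.033,0,0.109],"roll": 0,"claw": -1}]}}

```text
time: 8.47
tcp_pos: [0.4294, 0.1715, 0.0682]
tcp_rot: [-0.001, -0.107, 0.994, -0.0]
force: [-1.1, 0.9, 1.7]
opening: 0.0157
grasp_force: 30.0
```

```bash
cat >> h.py <<'E'
def cas():
    """height map medians of cassette top in dock frame, at front/mid/rear"""
    for n in("scene","top"):
        d=eyes.get_image(n);P=cloud(d).reshape(-1,3);t=np.radians(12.2)
        A=np.array([[np.cos(t),np.sin(t)],[-np.sin(t),np.cos(t)]])
        L=np.c_[(P[:,:2]-[.5954,.2064])@A.T,P[:,2]]*1e3
        r=[]
        for x in(-48,-35,35,48):
            m=(abs(L[:,0]-x)<5)&(abs(L[:,1])<22)&(L[:,2]>40)&(L[:,2]<100);r.append(np.round(np.median(L[m,2]),1) if m.sum()>3 else None)
        print(n,"cassette top z",r)
    return d
E
python3 - <<'E'
from h import *
cas();plan()
E
```

```text
scene cassette top z [np.float64(75.0), np.float64(75.6), np.float64(74.7), np.float64(74.8)]
top cassette top z [np.float64(77.8), np.float64(77.8), np.float64(78.1), np.float64(78.0)]
now [429.5 171.5  68.4] yaw 12.24 tilt [ 1.3e-03  1.0e-04 -1.0e+00] F [-0.6  0.4  1.1] grip 30.0 15.8 t 8.5667
```

```bash
python3 - <<'E'
from h import *
d=cas()
d=eyes.get_image("scene");im=cv2.resize(d["img"][115:225,285:405],(640,587))
cv2.imwrite("pics/v6.png",np.clip(im[:,:,::-1]*1.7,0,255).astype(np.uint8)[:480])
E
```

```text
scene cassette top z [np.float64(75.7), np.float64(75.4), np.float64(76.4), np.float64(75.2)]
top cassette top z [np.float64(78.2), np.float64(78.5), np.float64(78.5), np.float64(77.5)]
```

View pics/v6.png

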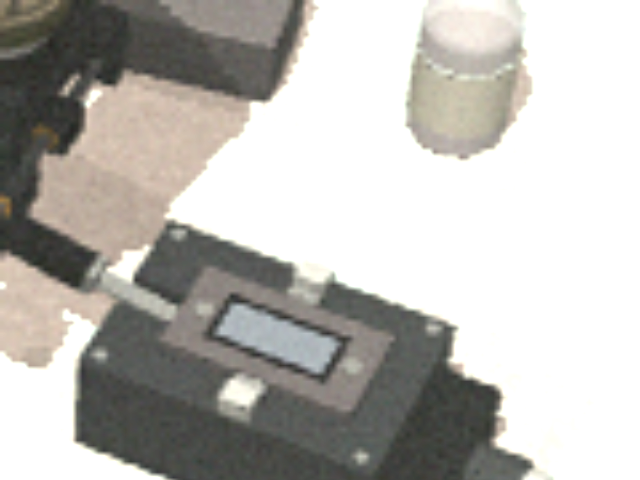

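```bash
python3 - <<'E'
from h import *
t=np.radians(12.2);A=np.array([[np.cos(t),np.sin(t)],[-np.sin(t),np.cos(t)]])
def f(d,tag):
    P=cloud(d).reshape(-1,3);L=np.c_[(P[:,:2]-[.5954,.2064])@A.T,P[:,2]]*1e3;r=[]
    for x in(-45,-30,-15,0,15,30,45):
        m=(abs(L[:,0]-x)<5)&(abs(L[:,1])<22)&(L[:,2]>40)&(L[:,2]<100);r.append(float(np.median(L[m,2]).round(1)))
    m=(abs(abs(L[:,1])-50)<5)&(abs(L[:,0]-50)<20)&(abs(L[:,2]-70)<12);print(tag,r,"dock",np.median(L[m,2]).round(1))
for n in("scene","top"):
    f(dict(np.load(n+"0.npz")),n+" before"); f(eyes.get_image(n),n+" now")
E
```

```text
scene before [69.6, 70.5, 70.1, 70.2, 70.4, 70.6, 68.9] dock 69.0
scene now [76.1, 75.7, 76.6, 75.0, 76.0, 75.9, 75.4] dock 69.1
top before [72.0, 71.5, 71.8, 72.6, 72.3, 72.5, 71.8] dock 71.1
top now [77.8, 77.6, 77.9, 77.6, 76.8, 78.0, 77.4] dock 70.5
```

Emit:
{"fn": "apply_moves", "kwargs": {"targets": [{"delta_pos": [0.003,0,0.02],"roll": 0,"claw": -1},{"delta_pos": [0.005,0,0.04],"roll": 0,"claw": -1},{"delta_pos": [0.007,0,0.055],"roll": 0,"claw": -1},{"delta_pos": [0.007,0,0.055],"roll": 0,"claw": -1},{"delta_pos": [0.007,0,0.055],"roll": 0,"claw": -1}]}}

```text
time: 9.23
tcp_pos: [0.4284, 0.1713, 0.06]
tcp_rot: [-0.001, -0.107, 0.994, -0.0]
force: [-4.8, 0.5, 3.3]
opening: 0.0154
grasp_force: 30.0
```

```bash
python3 - <<'E'
from h import *
cas();plan()
E
```

```text
scene cassette top z [np.float64(76.9), np.float64(77.8), np.float64(76.9), np.float64(76.3)]
top cassette top z [np.float64(78.9), np.float64(79.6), np.float64(79.1), np.float64(78.5)]
now [428.4 171.3  60.1] yaw 12.23 tilt [ 1.1e-03  1.0e-04 -1.0e+00] F [-5.  -0.2  2.8] grip 30.0 15.5 t 9.3333
```

Emit:
{"fn": "apply_moves", "kwargs": {"targets": [{"delta_pos": [-0.005,0,0.01],"roll": 0,"claw": -1},{"delta_pos": [-0.005,0,0.02],"roll": 0,"claw": -1},{"delta_pos": [-0.005,0,0.035],"roll": 0,"claw": -1},{"delta_pos": [-0.005,0,0.035],"roll": 0,"claw": -1},{"delta_pos": [-0.005,0,0.035],"roll": 0,"claw": -1}]}}

```text
time: 9.75
tcp_pos: [0.4287, 0.1714, 0.0547]
tcp_rot: [-0.001, -0.107, 0.994, -0.0]
force: [-6.1, -0.9, 2.7]
opening: 0.0157
grasp_force: 30.0
```

```bash
python3 - <<'E'
from h import *
cas();plan()
d=eyes.get_image("scene");im=cv2.resize(d["img"][115:225,285:405],(640,587))
cv2.imwrite("pics/v7.png",np.clip(im[:,:,::-1]*1.7,0,255).astype(np.uint8)[:480])
E
```

```text
scene cassette top z [np.float64(79.2), np.float64(78.8), np.float64(76.9), np.float64(77.2)]
top cassette top z [np.float64(80.9), np.float64(80.8), np.float64(80.1), np.float64(79.1)]
now [428.7 171.4  54.8] yaw 12.24 tilt [ 2.1e-03  1.0e-04 -1.0e+00] F [-6.6 -1.3  3.5] grip 30.0 15.7 t 9.85
```

View pics/v7.png

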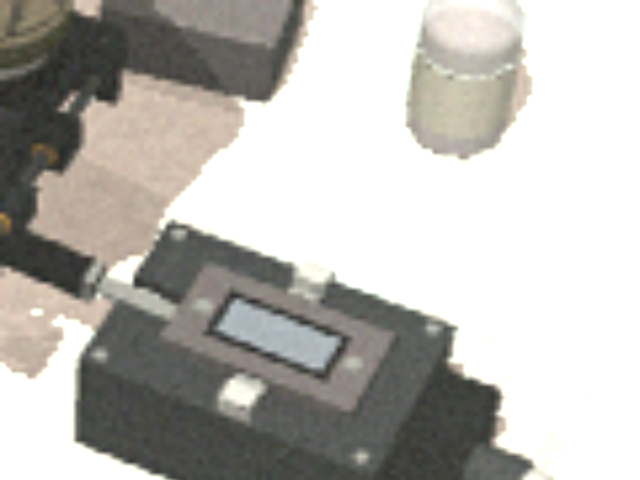

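Emit:
{"fn": "apply_moves", "kwargs": {"targets": [{"delta_pos": [0.05,0,0],"roll": 0,"claw": -1},{"delta_pos": [0.12,0,0],"roll": 0,"claw": -1},{"delta_pos": [0.25,0,-0.01],"roll": 0,"claw": -1},{"delta_pos": [0.38,0,-0.03],"roll": 0,"claw": -1},{"delta_pos": [0.5,0,-0.05],"roll": 0,"claw": -1}]}}

```text
time: 10.32
tcp_pos: [0.3556, 0.1554, 0.0625]
tcp_rot: [0.0, -0.106, 0.994, -0.0]
force: [-0.3, -0.3, -1.8]
opening: 0.0155
grasp_force: 30.0
```

```bash
python3 - <<'E'
from h import *
cas();plan()
E
```

```text
scene cassette top z [np.float64(77.6), np.float64(78.1), np.float64(78.4), np.float64(78.2)]
top cassette top z [np.float64(80.8), np.float64(79.5), np.float64(80.3), np.float64(80.3)]
now [354.2 155.3  62.7] yaw 12.23 tilt [ 9.e-04  1.e-04 -1.e+00] F [ 0.4 -0.2 -0.2] grip 30.0 15.9 t 10.4167
```

```bash
python3 -c "
from h import *
plan((330,275,70,12.2,1),(330,275,20,12.2,1))"
```

```text
now [354.2 155.3  62.7] yaw 12.23 tilt [ 9.e-04  1.e-04 -1.e+00] F [ 0.4 -0.2 -0.2] grip 30.0 15.9 t 10.4167
   [-0.011, 0.814, -0.049] roll 0.001
   [-0.0, 0.0, 0.333] roll -0.0
```

Emit:
{"fn": "apply_moves", "kwargs": {"targets": [{"delta_pos": [0.03,0.12,-0.03],"roll": 0,"claw": -1},{"delta_pos": [0.03,0.34,-0.05],"roll": 0,"claw": -1},{"delta_pos": [0.01,0.56,-0.05],"roll": 0,"claw": -1},{"delta_pos": [-0.01,0.75,-0.05],"roll": 0,"claw": -1},{"delta_pos": [-0.01,0.81,-0.05],"roll": 0,"claw": -1}]}}

```text
time: 10.83
tcp_pos: [0.3328, 0.278, 0.0701]
tcp_rot: [0.001, -0.108, 0.994, 0.001]
force: [-0.2, 0.0, -1.3]
opening: 0.0157
grasp_force: 30.0
```

Emit:
{"fn": "apply_moves", "kwargs": {"targets": [{"delta_pos": [0,0,0.1],"roll": 0,"claw": -1},{"delta_pos": [0,0,0.2],"roll": 0,"claw": -1},{"delta_pos": [0,0,0.28],"roll": 0,"claw": -1},{"delta_pos": [0,0,0.33],"roll": 0,"claw": -1},{"delta_pos": [0,0,0.33],"roll": 0,"claw": -1}]}}

```text
time: 11.25
tcp_pos: [0.3321, 0.2744, 0.0193]
tcp_rot: [-0.001, -0.106, 0.994, -0.0]
force: [0.2, 0.0, -0.8]
opening: 0.0156
grasp_force: 30.0
```

```bash
python3 - <<'E'
from h import *
plan()
for n in("scene","top"):
    d=eyes.get_image(n);P=cloud(d).reshape(-1,3)
    t=np.radians(12.2);A=np.array([[np.cos(t),np.sin(t)],[-np.sin(t),np.cos(t)]])
    L=np.c_[(P[:,:2]-[.330,.275])@A.T,P[:,2]]*1e3
    for x in(50,70,90,110,130,140):
        m=(abs(L[:,0]-x)<6)&(abs(L[:,1])<8)&(L[:,2]>4)&(L[:,2]<80);print(n,x,m.sum(),np.median(L[m,2]).round(1) if m.sum() else '')
E
```

```text
now [332.1 274.4  19.3] yaw 12.21 tilt [ 1.7e-03 -4.0e-04 -1.0e+00] F [ 0.2  0.  -0.8] grip 30.0 15.6 t 11.25
scene 50 20 35.9
scene 70 18 30.8
scene 90 11 27.7
scene 110 15 25.1
scene 130 13 24.2
scene 140 10 24.0
top 50 0 
top 70 9 31.9
top 90 20 30.3
top 110 17 30.4
top 130 17 27.4
top 140 13 25.2
```

Emit:
{"fn": "apply_moves", "kwargs": {"targets": [{"delta_pos": [0,0,0.04],"roll": 0,"claw": -1},{"delta_pos": [0,0,0.07],"roll": 0,"claw": -1},{"delta_pos": [0,0,0.095],"roll": 0,"claw": -1},{"delta_pos": [0,0,0.095],"roll": 0,"claw": -1},{"delta_pos": [0,0,0.095],"roll": 0,"claw": 0}]}}

```text
time: 11.77
tcp_pos: [0.332, 0.2746, 0.0062]
tcp_rot: [-0.0, -0.107, 0.994, -0.0]
force: [0.4, -0.5, 0.3]
opening: 0.0202
grasp_force: 0.0
```

Emit:
{"fn": "apply_moves", "kwargs": {"targets": [{"delta_pos": [0,0,0],"roll": 0,"claw": 0},{"delta_pos": [0,0,0],"roll": 0,"claw": 0},{"delta_pos": [0,0,0],"roll": 0,"claw": 0},{"delta_pos": [0,0,0],"roll": 0,"claw": 0},{"delta_pos": [0,0,0],"roll": 0,"claw": 0}]}}

```text
time: 12.18
tcp_pos: [0.332, 0.2747, 0.0064]
tcp_rot: [0.0, -0.107, 0.994, 0.0]
force: [0.3, -0.5, 0.1]
opening: 0.0442
grasp_force: 0.0
```

Emit:
{"fn": "apply_moves", "kwargs": {"targets": [{"delta_pos": [0,0,-0.1],"roll": 0,"claw": 0},{"delta_pos": [0,0,-0.3],"roll": 0,"claw": 1},{"delta_pos": [0,0,-0.55],"roll": 0,"claw": 1},{"delta_pos": [0,0,-0.8],"roll": 0,"claw": 1},{"delta_pos": [0,0,-1],"roll": 0,"claw": 1}]}}

```text
time: 12.6
tcp_pos: [0.3319, 0.2747, 0.1589]
tcp_rot: [0.001, -0.107, 0.994, 0.0]
force: [0.2, 0.2, 0.1]
opening: 0.0686
grasp_force: 0.0
```

```bash
python3 - <<'E'
from h import *
plan(dk(-40,0,165,2))
d=cas()
P=cloud(d);m=(d["img"].max(-1)<55)&(P[...,2]>.005)&(P[...,2]<.04)&(abs(P[...,0]-.34)<.12)&(abs(P[...,1]-.27)<.08);print("lever handle top",m.sum(),rect(P[m]),np.percentile(P[m][:,2],[5,95]))
t=np.radians(12.2);A=np.array([[np.cos(t),np.sin(t)],[-np.sin(t),np.cos(t)]])
for n in("top","scene"):
    if n!="top": d=eyes.get_image(n);P=cloud(d)
    Q=P.reshape(-1,3);L=np.c_[(Q[:,:2]-[.5954,.2064])@A.T,Q[:,2]]*1e3
    m=(abs(L[:,0])<65)&(abs(L[:,1])<38)&(L[:,2]>74.5+(n=="top")*1.5)&((abs(L[:,0])>12)|(abs(L[:,1])<28));print(n,"cassette",rect(L[m]/1e3),m.sum())
E
```

```text
now [331.9 274.7 158.9] yaw 12.24 tilt [-1.7e-03  4.0e-04 -1.0e+00] F [0.2 0.2 0.1] grip 0.0 68.6 t 12.6
   [-0.677, -0.409, -0.02] roll 0.0
   [-0.677, -0.408, -0.02] roll 0.0
scene cassette top z [np.float64(77.6), np.float64(78.0), np.float64(78.2), np.float64(77.6)]
top cassette top z [np.float64(79.5), np.float64(80.3), np.float64(79.7), np.float64(80.2)]
lever handle top 25 (array([382.9, 284.2]), array([15. , 14.1]), 12.4) [0.01024368 0.02183828]
top cassette (array([-4.2, -2.7]), array([120.7,  72.8]), 3.9) 727
scene cassette (array([ 1.6, -1.3]), array([124.9,  68. ]), 0.1) 605
```

Emit:
{"fn": "apply_moves", "kwargs": {"targets": [{"delta_pos": [-0.14,-0.08,-0.01],"roll": 0,"claw": 1},{"delta_pos": [-0.34,-0.2,-0.02],"roll": 0,"claw": 1},{"delta_pos": [-0.54,-0.33,-0.02],"roll": 0,"claw": 1},{"delta_pos": [-0.74,-0.45,-0.02],"roll": 0,"claw": 1},{"delta_pos": [-0.94,-0.57,-0.02],"roll": 0,"claw": 1}]}}

```text
time: 13.17
tcp_pos: [0.4887, 0.22, 0.1574]
tcp_rot: [-0.002, -0.107, 0.994, -0.0]
force: [0.2, -0.4, -0.5]
opening: 0.0884
grasp_force: 0.0
```

Emit:
{"fn": "apply_moves", "kwargs": {"targets": [{"delta_pos": [-0.14,-0.09,0],"roll": 0,"claw": 1},{"delta_pos": [-0.34,-0.2,0],"roll": 0,"claw": 1},{"delta_pos": [-0.414,-0.247,0],"roll": 0,"claw": 1},{"delta_pos": [-0.414,-0.247,0],"roll": 0,"claw": 1},{"delta_pos": [-0.414,-0.247,0],"roll": 0,"claw": 1}]}}

```text
time: 13.58
tcp_pos: [0.5558, 0.1977, 0.1573]
tcp_rot: [-0.002, -0.106, 0.994, -0.0]
force: [-0.2, -0.5, 0.8]
opening: 0.088
grasp_force: 0.0
```

```bash
python3 - <<'E'
from h import *
d=eyes.get_image("wrist")
plan(dk(-40,0,100),dk(-40,0,72.5))
cv2.imwrite("pics/w3.png",np.clip(d["img"][:,:,::-1]*1.7,0,255).astype(np.uint8))
E
```

```text
now [555.3 198.1 157.8] yaw 12.24 tilt [ 3.e-03  4.e-04 -1.e+00] F [-0.3  0.8  0.3] grip 0.0 87.8 t 13.6333
   [-0.007, -0.002, 0.385] roll 0.001
   [-0.0, 0.0, 0.183] roll -0.0
```

View pics/w3.png

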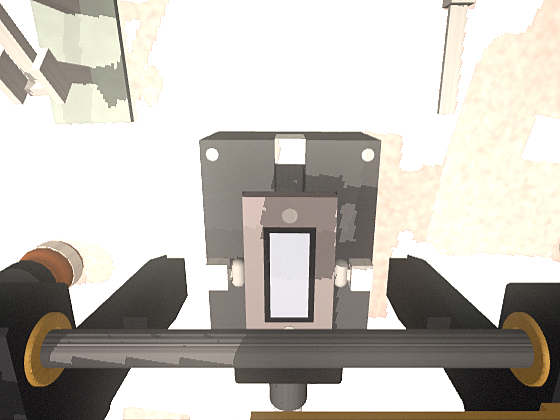

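Emit:
{"fn": "apply_moves", "kwargs": {"targets": [{"delta_pos": [-0.005,0,0.15],"roll": 0,"claw": 1},{"delta_pos": [-0.005,0,0.3],"roll": 0,"claw": 1},{"delta_pos": [-0.005,0,0.45],"roll": 0,"claw": 1},{"delta_pos": [-0.005,0,0.5],"roll": 0,"claw": 1},{"delta_pos": [-0.005,0,0.5],"roll": 0,"claw": 1}]}}

```text
time: 14.05
tcp_pos: [0.5553, 0.1985, 0.0826]
tcp_rot: [-0.002, -0.107, 0.994, -0.0]
force: [-0.2, -0.7, -0.7]
opening: 0.0881
grasp_force: 0.0
```

```bash
python3 - <<'E'
from h import *
eyes.get_image("top")
plan(dk(-40,0,72.5))
E
```

```text
now [556.3 198.5  84.2] yaw 12.28 tilt [ 1.4e-03  2.0e-04 -1.0e+00] F [-0.4  0.4  0.2] grip 0.0 88.1 t 14.1
   [0.001, -0.004, 0.078] roll 0.002
```

Emit:
{"fn": "apply_moves", "kwargs": {"targets": [{"delta_pos": [0,0,0.04],"roll": 0,"claw": 1},{"delta_pos": [0,0,0.074],"roll": 0,"claw": 1},{"delta_pos": [0,0,0.074],"roll": 0,"claw": 1},{"delta_pos": [0,0,0.074],"roll": 0,"claw": 1},{"delta_pos": [0,0,0.074],"roll": 0,"claw": -1}]}}

```text
time: 14.52
tcp_pos: [0.5573, 0.1981, 0.0735]
tcp_rot: [0.0, -0.107, 0.994, 0.0]
force: [1.2, -0.2, -0.0]
opening: 0.0832
grasp_force: 0.0
```

Emit:
{"fn": "apply_moves", "kwargs": {"targets": [{"delta_pos": [0,0,0],"roll": 0,"claw": -1},{"delta_pos": [0,0,0],"roll": 0,"claw": -1},{"delta_pos": [0,0,0],"roll": 0,"claw": -1},{"delta_pos": [0,0,0],"roll": 0,"claw": -1},{"delta_pos": [0,0,0],"roll": 0,"claw": -1}]}}

```text
time: 14.93
tcp_pos: [0.557, 0.1989, 0.0732]
tcp_rot: [0.0, -0.106, 0.994, 0.001]
force: [-1.5, 5.1, 0.8]
opening: 0.0596
grasp_force: 30.0
```

Emit:
{"fn": "apply_moves", "kwargs": {"targets": [{"delta_pos": [0,0,0],"roll": 0,"claw": -1},{"delta_pos": [0,0,0],"roll": 0,"claw": -1},{"delta_pos": [0,0,0],"roll": 0,"claw": -1},{"delta_pos": [0,0,0],"roll": 0,"claw": -1},{"delta_pos": [0,0,0],"roll": 0,"claw": -1}]}}

```text
time: 15.35
tcp_pos: [0.5569, 0.1989, 0.0733]
tcp_rot: [0.0, -0.107, 0.994, 0.001]
force: [-1.4, 5.9, 0.5]
opening: 0.0591
grasp_force: 30.0
```

Emit:
{"fn": "apply_moves", "kwargs": {"targets": [{"delta_pos": [0,0,-0.03],"roll": 0,"claw": -1},{"delta_pos": [0,0,-0.07],"roll": 0,"claw": -1},{"delta_pos": [0,0,-0.12],"roll": 0,"claw": -1},{"delta_pos": [0,0,-0.2],"roll": 0,"claw": -1},{"delta_pos": [0,0,-0.3],"roll": 0,"claw": -1}]}}

```text
time: 15.77
tcp_pos: [0.5568, 0.1977, 0.1184]
tcp_rot: [-0.001, -0.107, 0.994, -0.0]
force: [-0.4, 0.2, -1.5]
opening: 0.0593
grasp_force: 30.0
```

Emit:
{"fn": "apply_moves", "kwargs": {"targets": [{"delta_pos": [0,0,-0.1],"roll": 0,"claw": -1},{"delta_pos": [0,0,-0.2],"roll": 0,"claw": -1},{"delta_pos": [0,0,-0.3],"roll": 0,"claw": -1},{"delta_pos": [0,0,-0.4],"roll": 0,"claw": -1},{"delta_pos": [0,0,-0.4],"roll": 0,"claw": -1}]}}

```text
time: 16.18
tcp_pos: [0.5582, 0.198, 0.1816]
tcp_rot: [0.003, -0.106, 0.994, -0.0]
force: [1.0, 0.2, -1.3]
opening: 0.0594
grasp_force: 30.0
```

```bash
cat >> h.py <<'E'
def held():
    """held cassette in frame of TCP (x ahead, y left, z up), mm"""
    s=status.read_state();q=s["tcp_rot"];M=R.from_quat([q[1],q[2],q[3],q[0]]).as_matrix()
    a=-M[:2,0]/np.linalg.norm(M[:2,0]);A=np.array([a,[-a[1],a[0]]])
    for n in("scene","top"):
        d=eyes.get_image(n);P=cloud(d).reshape(-1,3);c=d["img"].reshape(-1,3).astype(int)
        L=np.c_[(P[:,:2]-s["tcp_pos"][:2])@A.T,P[:,2]-s["tcp_pos"][2]]*1e3
        m=(L[:,0]>15)&(L[:,0]<105)&(abs(L[:,1])<38)&(abs(L[:,2]-5)<22);Q=L[m]
        t=Q[Q[:,2]>np.median(Q[:,2])-4];f=np.linalg.lstsq(np.c_[t[:,:2],np.ones(len(t))],t[:,2],rcond=None)[0]
        t=t[abs(t[:,2]-np.c_[t[:,:2],np.ones(len(t))]@f)<3];f=np.linalg.lstsq(np.c_[t[:,:2],np.ones(len(t))],t[:,2],rcond=None)[0]
        fr=t[(t[:,0]>60)];print(n,len(t),rect(t/1e3),"front",np.percentile(t[:,0],[97,100]).round(1),"y",np.percentile(t[:,1],[1,99]).round(1),"z at 40,0:",(f@[40,0,1]).round(1),"slope deg x,y",np.degrees(f[:2]).round(1))
E
python3 - <<'E'
from h import *
plan();held()
d=eyes.get_image("top");P=cloud(d);im=d["img"]
# case plane & edges again
m=(abs(P[...,2]-.0475)<.006)&(abs(P[...,0]-.624)<.08)&(abs(P[...,1]+.245)<.08);print("case",rect(P[m]))
E
```

```text
now [558.2 198.  181.6] yaw 12.22 tilt [-5.6e-03 -9.0e-04 -1.0e+00] F [ 1.   0.2 -1.3] grip 30.0 59.4 t 16.1833
scene 419 (array([55.1, -1.8]), array([66.3, 79.1]), 89.7) front [91.3 94.6] y [-33.4  28.9] z at 40,0: 0.9 slope deg x,y [-4.3 -0.4]
  return _methods._mean(a, axis=axis, dtype=dtype,
  ret = ret.dtype.type(ret / rcount)
Traceback (most recent call last):
  File "h.py", line 48, in held
    fr=t[(t[:,0]>60)];print(n,len(t),rect(t/1e3),"front",np.percentile(t[:,0],[97,100]).round(1),"y",np.percentile(t[:,1],[1,99]).round(1),"z at 40,0:",(f@[40,0,1]).round(1),"slope deg x,y",np.degrees(f[:2]).round(1))
                                                         ~~~~~~~~~~~~~^^^^^^^^^^^^^^^^^
IndexError: index -1 is out of bounds for axis 0 with size 0
```

```bash
cat >> h.py <<'E'
def cs(x,y,z,n=1,psi=13.8):
    t=np.radians(13.8);c,s=np.cos(t),np.sin(t)
    return (603.2+c*x-s*y,-249.7+s*x+c*y,z,psi,n)
E
python3 - <<'E'
from h import *
plan(cs(-132,0,180,4),cs(-132,0,80,1));print(status.read_state()["joint_pos"].round(2))
E
```

```text
now [557.1 197.9 178.4] yaw 12.22 tilt [-7.e-04 -4.e-04 -1.e+00] F [-0.7  0.4 -2.4] grip 30.0 59.4 t 16.2833
   [0.303, -0.751, -0.003] roll -0.009
   [0.308, -0.749, -0.003] roll -0.009
   [0.313, -0.747, -0.003] roll -0.009
   [0.318, -0.745, -0.003] roll -0.009
   [-0.0, 0.0, 0.667] roll -0.0
[ 0.14  0.5   1.28 -0.    1.36 -1.64]
```

Emit:
{"fn": "apply_moves", "kwargs": {"targets": [{"delta_pos": [0.03,-0.08,0],"roll": 0,"claw": -1},{"delta_pos": [0.09,-0.22,0],"roll": 0,"claw": -1},{"delta_pos": [0.16,-0.39,0],"roll": 0,"claw": -1},{"delta_pos": [0.23,-0.57,0],"roll": -0.009,"claw": -1},{"delta_pos": [0.303,-0.751,0],"roll": -0.009,"claw": -1}]}}

```text
time: 16.7
tcp_pos: [0.5355, 0.0766, 0.1771]
tcp_rot: [-0.001, -0.11, 0.994, -0.0]
force: [1.8, -1.5, -1.1]
opening: 0.0591
grasp_force: 30.0
```

Emit:
{"fn": "apply_moves", "kwargs": {"targets": [{"delta_pos": [0.07,-0.16,0],"roll": 0,"claw": -1},{"delta_pos": [0.13,-0.32,0],"roll": 0,"claw": -1},{"delta_pos": [0.19,-0.48,0],"roll": 0,"claw": -1},{"delta_pos": [0.25,-0.62,0],"roll": -0.009,"claw": -1},{"delta_pos": [0.308,-0.749,0],"roll": -0.009,"claw": -1}]}}

```text
time: 17.12
tcp_pos: [0.5149, -0.0434, 0.1772]
tcp_rot: [-0.001, -0.113, 0.994, 0.0]
force: [0.1, -0.3, -2.4]
opening: 0.0595
grasp_force: 30.0
```

Emit:
{"fn": "apply_moves", "kwargs": {"targets": [{"delta_pos": [0.07,-0.16,0],"roll": 0,"claw": -1},{"delta_pos": [0.13,-0.32,0],"roll": 0,"claw": -1},{"delta_pos": [0.19,-0.48,0],"roll": 0,"claw": -1},{"delta_pos": [0.25,-0.62,0],"roll": -0.009,"claw": -1},{"delta_pos": [0.313,-0.747,0],"roll": -0.009,"claw": -1}]}}

```text
time: 17.53
tcp_pos: [0.4944, -0.163, 0.1771]
tcp_rot: [-0.001, -0.117, 0.993, 0.0]
force: [0.5, 0.4, -1.2]
opening: 0.0595
grasp_force: 30.0
```

Emit:
{"fn": "apply_moves", "kwargs": {"targets": [{"delta_pos": [0.08,-0.19,0],"roll": 0,"claw": -1},{"delta_pos": [0.16,-0.38,0],"roll": 0,"claw": -1},{"delta_pos": [0.24,-0.58,0],"roll": 0,"claw": -1},{"delta_pos": [0.3,-0.7,0],"roll": -0.009,"claw": -1},{"delta_pos": [0.318,-0.745,0],"roll": -0.009,"claw": -1}]}}

```text
time: 17.95
tcp_pos: [0.4735, -0.2839, 0.1769]
tcp_rot: [-0.001, -0.119, 0.993, 0.0]
force: [-0.1, -0.2, -1.6]
opening: 0.0593
grasp_force: 30.0
```

Emit:
{"fn": "apply_moves", "kwargs": {"targets": [{"delta_pos": [0,0,0.15],"roll": 0,"claw": -1},{"delta_pos": [0,0,0.3],"roll": 0,"claw": -1},{"delta_pos": [0,0,0.45],"roll": 0,"claw": -1},{"delta_pos": [0,0,0.6],"roll": 0,"claw": -1},{"delta_pos": [0,0,0.66],"roll": 0,"claw": -1}]}}

```text
time: 18.37
tcp_pos: [0.4736, -0.2795, 0.076]
tcp_rot: [-0.002, -0.121, 0.993, 0.002]
force: [-0.3, -0.0, -1.7]
opening: 0.0593
grasp_force: 30.0
```

```bash
sed -i 's/    for n in("scene","top"):\n        d=eyes.get_image(n);P=cloud(d).reshape(-1,3);c=/&/' h.py; python3 - <<'E'
from h import *
eyes.get_image("top");plan(cs(-132,0,40))
t=np.radians(13.8);A=np.array([[np.cos(t),np.sin(t)],[-np.sin(t),np.cos(t)]])
O=[]
for n in("scene","top"):
    d=eyes.get_image(n);np.savez(n+"8.npz",**d);T=np.array(d["camera_from_world"]);c=T[:3,:3]@[.56,-.26,.05]+T[:3,3];u=int(d["fx"]*c[0]/c[2]+d["cx"]);v=int(d["fy"]*c[1]/c[2]+d["cy"])
    O.append(cv2.resize(d["img"][v-55:v+55,u-40:u+40],(400,550),interpolation=cv2.INTER_CUBIC));print(n,u,v)
    P=cloud(d).reshape(-1,3);L=np.c_[(P[:,:2]-[.6032,-.2497])@A.T,P[:,2]]*1e3
    m=(abs(L[:,0]-21)<55)&(abs(L[:,1])<55)&(abs(L[:,2]-48)<5);print(" case top",rect(L[m]/1e3))
cv2.imwrite("pics/v8.png",np.clip(np.hstack(O)[:,:,::-1]*1.7,0,255).astype(np.uint8))
try: held()
except Exception as e: print(e)
E
```

```text
now [ 473.7 -279.5   75.7] yaw 13.86 tilt [ 0.0037  0.0054 -1.    ] F [-0.3  0.6 -3. ] grip 30.0 59.7 t 18.4167
   [-0.006, -0.013, 0.238] roll 0.001
scene 213 288
 case top (array([22.3,  0.2]), array([92.7, 88.1]), 89.4)
top 358 213
 case top (array([21.2,  0.1]), array([87.5, 90.7]), 0.3)
scene 542 (array([55. , -1.9]), array([62.7, 79.7]), 89.4) front [91.6 94.8] y [-31.8  28.6] z at 40,0: 1.1 slope deg x,y [-4.3 -0. ]
top 195 (array([66.7, -0.2]), array([60. , 55.4]), 89.7) front [93.6 94.5] y [-29.6  29.6] z at 40,0: 4.8 slope deg x,y [-5.9 -0.3]
```

View pics/v8.png

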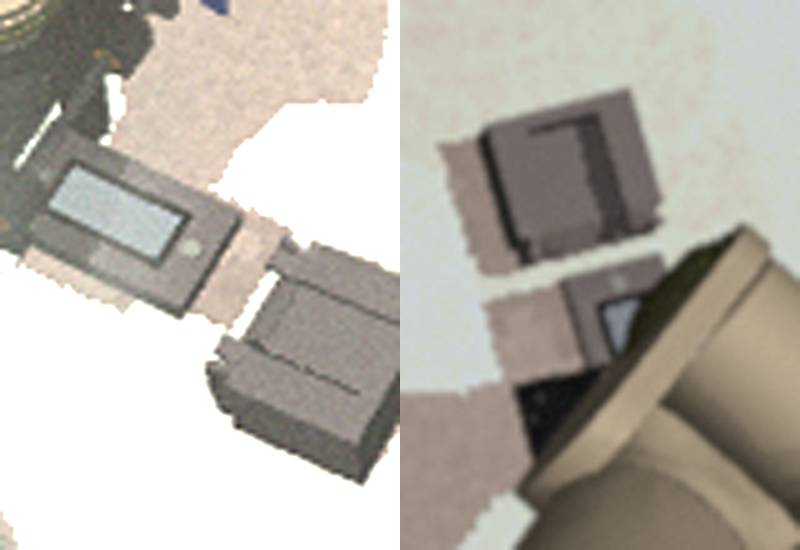

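```bash
python3 - <<'E'
from h import *
plan(cs(-132,.2,42.5),cs(-102,.2,42),cs(-84,.2,35))
E
```

```text
now [ 475.7 -281.2   80.3] yaw 13.87 tilt [-0.0011 -0.0016 -1.    ] F [ 0.3  0.  -2. ] grip 30.0 59.7 t 18.6167
   [0.004, 0.003, 0.252] roll 0.001
   [-0.2, 0.0, 0.003] roll -0.0
   [-0.12, 0.0, 0.047] roll -0.0
```

Emit:
{"fn": "apply_moves", "kwargs": {"targets": [{"delta_pos": [0,0.003,0.08],"roll": 0,"claw": -1},{"delta_pos": [0.004,0.003,0.17],"roll": 0,"claw": -1},{"delta_pos": [0.004,0.003,0.252],"roll": 0,"claw": -1},{"delta_pos": [0.004,0.003,0.252],"roll": 0,"claw": -1},{"delta_pos": [0.004,0.003,0.252],"roll": 0,"claw": -1}]}}

```text
time: 19.03
tcp_pos: [0.4748, -0.2808, 0.0422]
tcp_rot: [0.0, -0.121, 0.993, -0.0]
force: [-0.4, 0.0, -2.0]
opening: 0.0594
grasp_force: 30.0
```

Emit:
{"fn": "apply_moves", "kwargs": {"targets": [{"delta_pos": [-0.04,0,0],"roll": 0,"claw": -1},{"delta_pos": [-0.09,0,0],"roll": 0,"claw": -1},{"delta_pos": [-0.15,0,0],"roll": 0,"claw": -1},{"delta_pos": [-0.2,0,0],"roll": 0,"claw": -1},{"delta_pos": [-0.2,0,0],"roll": 0,"claw": -1}]}}

```text
time: 19.45
tcp_pos: [0.5055, -0.2731, 0.0417]
tcp_rot: [0.001, -0.121, 0.993, -0.001]
force: [0.7, -0.1, -0.9]
opening: 0.0596
grasp_force: 30.0
```

```bash
python3 - <<'E'
from h import *
eyes.get_image("top");plan(cs(-102,.2,42),cs(-84,.2,35))
try: held()
except Exception as e: print(e)
E
```

```text
now [ 504.7 -273.1   41.5] yaw 13.92 tilt [-6.e-04 -7.e-04 -1.e+00] F [ 0.7 -0.6 -1. ] grip 30.0 58.9 t 19.5
   [0.005, -0.004, -0.003] roll 0.003
   [-0.12, 0.0, 0.047] roll -0.0
scene 408 (array([59.8,  0.2]), array([75.6, 89.1]), 89.8) front [ 98.9 104.4] y [-36.5  34.2] z at 40,0: 1.5 slope deg x,y [ 0.3 -0.4]
top 122 (array([73.6, -0.8]), array([63.8, 75.3]), 1.6) front [104.1 104.8] y [-36.3  37.3] z at 40,0: -0.5 slope deg x,y [5.7 1.4]
```

Emit:
{"fn": "apply_moves", "kwargs": {"targets": [{"delta_pos": [-0.03,0,0.01],"roll": 0,"claw": -1},{"delta_pos": [-0.06,0,0.02],"roll": 0,"claw": -1},{"delta_pos": [-0.09,0,0.033],"roll": 0,"claw": -1},{"delta_pos": [-0.12,0,0.045],"roll": 0,"claw": -1},{"delta_pos": [-0.12,0,0.045],"roll": 0,"claw": -1}]}}

```text
time: 20.02
tcp_pos: [0.5222, -0.269, 0.0344]
tcp_rot: [0.001, -0.121, 0.993, -0.0]
force: [2.1, 1.1, 1.4]
opening: 0.0593
grasp_force: 30.0
```

```bash
python3 - <<'E'
from h import *
d=eyes.get_image("scene");plan(cs(-84,.2,35),cs(-38,.2,35))
P=cloud(d).reshape(-1,3);t=np.radians(13.8);A=np.array([[np.cos(t),np.sin(t)],[-np.sin(t),np.cos(t)]])
L=np.c_[(P[:,:2]-[.6032,-.2497])@A.T,P[:,2]]*1e3
for x in range(-80,-20,10):
    m=(abs(L[:,0]-x)<5)&(abs(L[:,1])<24)&(L[:,2]>30)&(L[:,2]<60);print(x,m.sum(),np.median(L[m,2]).round(1))
E
```

```text
now [ 522.1 -269.1   34.6] yaw 13.86 tilt [-1.5e-03 -7.0e-04 -1.0e+00] F [1.8 0.3 2.1] grip 30.0 59.1 t 20.0667
   [0.004, -0.002, -0.003] roll 0.001
   [-0.307, -0.0, -0.0] roll -0.0
-80 36 38.4
-70 65 39.1
-60 70 38.2
-50 63 39.2
-40 72 39.0
-30 67 38.9
```

Emit:
{"fn": "apply_moves", "kwargs": {"targets": [{"delta_pos": [-0.05,0,0],"roll": 0,"claw": -1},{"delta_pos": [-0.1,0,0],"roll": 0,"claw": -1},{"delta_pos": [-0.15,0,0],"roll": 0,"claw": -1},{"delta_pos": [-0.2,0,0],"roll": 0,"claw": -1},{"delta_pos": [-0.25,0,0],"roll": 0,"claw": -1}]}}

```text
time: 20.48
tcp_pos: [0.5584, -0.2598, 0.0346]
tcp_rot: [-0.0, -0.121, 0.993, -0.0]
force: [-2.7, -0.7, 2.5]
opening: 0.0593
grasp_force: 30.0
```

```bash
python3 - <<'E'
from h import *
plan(cs(-39,.2,35))
E
```

```text
now [ 558.4 -259.8   34.6] yaw 13.87 tilt [ 1.e-04  0.e+00 -1.e+00] F [-2.7 -0.7  2.5] grip 30.0 59.3 t 20.4833
   [-0.046, -0.004, -0.003] roll 0.001
```

Emit:
{"fn": "apply_moves", "kwargs": {"targets": [{"delta_pos": [-0.01,0,0],"roll": 0,"claw": -1},{"delta_pos": [-0.02,0,0],"roll": 0,"claw": -1},{"delta_pos": [-0.03,0,0],"roll": 0,"claw": -1},{"delta_pos": [-0.04,0,0],"roll": 0,"claw": -1},{"delta_pos": [-0.05,0,0],"roll": 0,"claw": -1}]}}

```text
time: 20.9
tcp_pos: [0.5648, -0.2584, 0.0346]
tcp_rot: [-0.0, -0.12, 0.993, 0.0]
force: [-2.5, -0.9, 2.0]
opening: 0.0592
grasp_force: 30.0
```

Emit:
{"fn": "apply_moves", "kwargs": {"targets": [{"delta_pos": [0,0,0],"roll": 0,"claw": -1},{"delta_pos": [-0.005,0,0],"roll": 0,"claw": -1},{"delta_pos": [-0.01,0,0],"roll": 0,"claw": -1},{"delta_pos": [-0.015,0,0],"roll": 0,"claw": -1},{"delta_pos": [-0.015,0,0],"roll": 0,"claw": -1}]}}

```text
time: 21.32
tcp_pos: [0.5651, -0.2583, 0.0341]
tcp_rot: [-0.002, -0.121, 0.993, 0.0]
force: [-12.7, -4.0, 3.0]
opening: 0.0592
grasp_force: 30.0
```

Emit:
{"fn": "apply_moves", "kwargs": {"targets": [{"delta_pos": [0,0,0],"roll": 0,"claw": 1},{"delta_pos": [0,0,0],"roll": 0,"claw": 1},{"delta_pos": [0,0,0],"roll": 0,"claw": 1},{"delta_pos": [0,0,0],"roll": 0,"claw": 1},{"delta_pos": [0,0,0],"roll": 0,"claw": 1}]}}

```text
time: 21.73
tcp_pos: [0.5673, -0.2577, 0.0346]
tcp_rot: [0.0, -0.121, 0.993, -0.0]
force: [-0.0, 1.0, 0.4]
opening: 0.0879
grasp_force: 0.0
```

Emit:
{"fn": "apply_moves", "kwargs": {"targets": [{"delta_pos": [0,0,-0.05],"roll": 0,"claw": 1},{"delta_pos": [0,0,-0.2],"roll": 0,"claw": 1},{"delta_pos": [0.1,0,-0.4],"roll": 0,"claw": 1},{"delta_pos": [0.3,0,-0.6],"roll": 0,"claw": 1},{"delta_pos": [0.5,0,-0.8],"roll": 0,"claw": 1}]}}

```text
time: 22.15
tcp_pos: [0.4947, -0.2753, 0.1551]
tcp_rot: [0.0, -0.121, 0.993, -0.0]
force: [-0.3, -0.0, 0.2]
opening: 0.088
grasp_force: 0.0
```

Emit:
{"fn": "apply_moves", "kwargs": {"targets": [{"delta_pos": [0.2,0,-0.1],"roll": 0,"claw": 1},{"delta_pos": [0.4,0,-0.2],"roll": 0,"claw": 1},{"delta_pos": [0.6,0,-0.3],"roll": 0,"claw": 1},{"delta_pos": [0.6,0,-0.3],"roll": 0,"claw": 1},{"delta_pos": [0.6,0,-0.3],"roll": 0,"claw": 1}]}}

```text
time: 22.57
tcp_pos: [0.4074, -0.2975, 0.1999]
tcp_rot: [0.001, -0.12, 0.993, -0.001]
force: [-0.7, 0.4, -1.1]
opening: 0.0879
grasp_force: 0.0
```

```bash
python3 - <<'E'
from h import *
t=np.radians(13.8);A=np.array([[np.cos(t),np.sin(t)],[-np.sin(t),np.cos(t)]]);O=[]
plan()
for n in("scene","top"):
    d=eyes.get_image(n);P=cloud(d).reshape(-1,3);L=np.c_[(P[:,:2]-[.6032,-.2497])@A.T,P[:,2]]*1e3
    m=(L[:,0]<-24)&(L[:,0]>-90)&(abs(L[:,1])<40)&(L[:,2]>31)&(L[:,2]<48);print(n,m.sum(),rect(L[m]/1e3),"rear x",np.percentile(L[m,0],[0,3]).round(1))
    for x in(-50,-40,-30): k=m&(abs(L[:,0]-x)<4);print(x,np.median(L[k,2]).round(1))
    O.append(d["img"])
cv2.imwrite("pics/fin.png",np.clip(np.hstack([O[0][80:380,110:510],O[1][100:400,90:490]])[:,:,::-1]*1.7,0,255).astype(np.uint8))
E
```

```text
now [ 407.4 -297.5  199.9] yaw 13.74 tilt [-0.0014 -0.0023 -1.    ] F [-0.7  0.4 -1.1] grip 0.0 87.9 t 22.5667
scene 274 (array([-40.3,  -0.5]), array([33. , 61.9]), 0.8) rear x [-57.3 -54.6]
-50 38.6
-40 38.8
-30 38.7
top 213 (array([-39.6,   0.2]), array([31. , 60.8]), 0.1) rear x [-55.1 -54.6]
-50 39.8
-40 40.3
-30 41.1
```

View pics/fin.png

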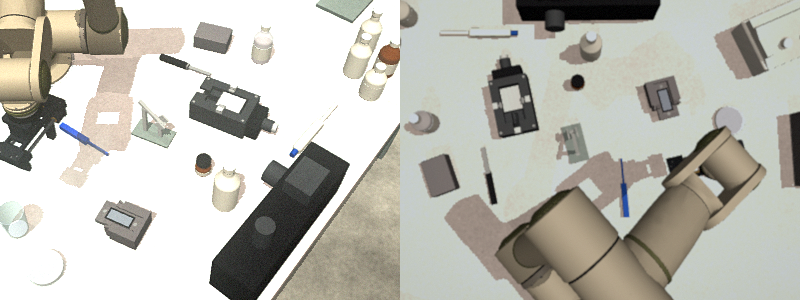

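```bash
python3 -c "
from cell import workorder
print(workorder.job_done())"
```

```text
the job is handed in; nothing more can be done
None
```

I pried the cassette free and laid the lever on the bench clear of everything. The cassette is pushed fully home in the case and released. I handed the job in at about 23 s with nothing else seen to have moved; the hand-in returned no verdict.

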